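# Set a jig stop free of backlash and seat a planter against it

## Robot

A 7-joint arm with a two-finger parallel gripper is mounted at the origin on the work surface. World frame = base frame: x ahead of the robot, y to its left, z up, the work surface at z = 0. Lengths are in m, angles in rad, forces in N, time in s.
With the tool pointing down it reaches from about 0.35 to 0.9 m from the base axis. Payload 19.9 kg.
Tool frame: the origin (TCP) lies between the finger pads; the fingertips stand 19 mm ahead of it and the grasp point (between the pads) is the TCP; z points along the fingers, y is the direction in which the jaws open and shut (so a half turn about z gives the same grasp; the last joint's range is limited). The gripper opens to 94 mm and grips with 3 to 60 N. Pads are 16 mm wide; open, the fingers measure 119 mm over their backs; the gripper's body (75 mm by 177 mm) begins 78 mm behind the grasp point.
Start: joints at [-1.292, 0.417, -0.01, 1.614, 0.005, 1.111, -0.053], TCP at [0.197, 0.593, 0.224] pointing down, gripper open.
Joint ranges: [-2.81, 2.81], [-0.39, 2.02], [-1.27, 1.25], [0.06, 2.57], [-1.19, 4.33], [0.19, 2], [-2.82, 2.82]. Speed limits (rad/s): [1.89, 1.89, 2.39, 2.39, 3.01, 3.01, 3.01].

## Interface

Orientations are given as a 3x3 rotation matrix whose columns are the frame's x, y, z axes.
In Python, from rig import robot gives the robot as it stands. Calls block until the motion is done:
- robot.move_ptp(position, orientation): joint-space move of the TCP to a pose.
- robot.move_linear(position, velocity=0.15, frame=None, threshold=None): straight line of the TCP; frame=None keeps the orientation; velocity is the mean speed in m/s. With threshold (N) it stops when the force on the tool has changed by that much, and returns True; else False.
- robot.goto_joints(angles): joint-space move.
- robot.gripper_to(opening): finger opening in m; the grip force is fixed at half the most; returns when the fingers have stopped.
- robot.pause(seconds).
- robot.ik(position, orientation): joint angles nearest the present ones, or None.
- robot.get_state(): the state.
- robot.grab_frame(name): name is "scene" or "top" or "wrist"; returns the picture (480x640x3 uint8, red, green, blue); there is no depth.
- robot.camera_info(name): a dict with "fx", "fy", "cx", "cy" (pixels), "rvec" (rotation vector, rad) and "tvec" (3), from world to camera coordinates, as OpenCV has them. Camera axes: x right, y down, z forward; pixel columns grow to the right and rows downward; lengths in m; the calibration is good to about 2 mm. The wrist camera is an equidistant fisheye: a pixel r from the principal point sees the ray r / f radians off the axis. A picture is of the moment at which its call begins: read the wrist's pose just before it. camera_info takes no time and is no camera call; for the wrist camera it gives the pose at the moment of the call.
A pose or a line that the arm cannot do raises robot.PlanningError and nothing moves.
- robot.sign_off(): hands the job in, once; it reports no verdict.
The state is a dict: "time": time; "qpos": joint angles; "joint_vel": joint speeds; "effort": joint torques, N m; "ee_pos": TCP position; "tool_rot": TCP orientation; "force": force on the tool from outside, world axes, zero at the start; "moment": the same for the moment, N m; "opening": finger opening in m.
Only numpy, scipy, OpenCV 4.12 (cv2) and the standard library are available. Lean on these libraries where they do the work, as an engineer would, in place of code of your own. Each camera call takes 0.05 s, during which the arm holds its last target.

## Task

Set the stop of the planter jig level with the marker clip, using only the crank: the worn screw has play, so first wind the stop clearly past the marker, away from the planter box, then wind it back and finish exactly at the marker with the play taken up by that return motion. Then slide the wooden planter box along its channel against the stop and press it home for half a second with about 10 N at the stop (never more than 25 N), so that it stays touching while the stop stays on its mark. Do not push the stop by hand, do not lift the box, leave the other things alone and let go of everything at the end.

Things in the scene. Friction and masses are not known exactly. Their poses are not given: they have to be found in the camera images.
- jig: Plywood jig bed fixed on the bench, 150 (x) by 460 (y) by 24 mm. Origin: centre of its underside. Its +y axis runs along the bed to the planter end, its -y axis to the crank end; its z is up. On the +y half two wooden rails, 103 mm apart between centres, 10 mm wide, rising 16 mm above the bed, from y = +7 to +229 mm, guide the planter box with 1.5 mm clearance each side.
- gearbox: Round grey gear housing, 80 mm across, 46 mm high, fixed on the bed at its -y end. Origin: centre of its underside on top of the bed; the crank's upright axis passes through it. Its yaw differs from start to start.
- crank (a joint): Crank angle in rad, 0 at the start, growing clockwise as seen from above; from -3.5 to 16.5. One turn (6.283 rad) moves the brass nut 20 mm; clockwise moves it to jig -y (away from the planter box), counter-clockwise to jig +y. The nut carries the stop along only after the play is used up. Turning takes about 3 N at the handle and it stays where it is left.
- crank_grip (a point): Middle of the upright round wooden crank handle: 18 mm diameter, standing 40 mm above the crank arm (20 mm above and below this point), 40 mm from the crank's axis; it is a sleeve that spins freely on its pin, so a gripper can hold it without turning its wrist. The arm below it is 14 mm wide.
- stop_tip (a point): End of the dark pointer on the +x side of the aluminium sliding stop, 50 mm above the bench. Its y in the jig frame is to equal that of mark_tip. The stop slides along jig y only, with about 3 N of friction, and follows the nut with 5 mm of total play.
- mark_tip (a point): Tip of the dark blade of the marker clip, fixed on the +x edge of the bed; its axes are those of the jig. At the start it lies some 5 to 29 mm to jig -y of the stop's pointer.
- stop_face (a point): Middle of the stop's flat front face, which looks to jig +y: 90 mm wide, its top 67 mm above the bench. Axes as the jig. The stop's body reaches 50 mm behind this face (to -y), 51 mm above the bench there.
- stop_window (a point): Centre of the 19.5 mm long window in the stop, open on top, in which the brass nut stands; axes as the jig, 51 mm above the bench.
- nut_mid (a point): Middle of the brass nut (14.5 mm long along y) that stands in the stop's window. In the window's frame its y is between -2.5 mm (nut against the crank-side edge: it has just driven the stop to -y) and +2.5 mm (nut against the planter-side edge: it has just drawn the stop to +y, and backs the stop against a push from the planter).
- planter_mid (a point): Centre (half-way up) of the loose open wooden planter box, 90 (x) by 100 (y) by 60 mm, walls 8 mm, about 0.3 to 0.65 kg; it stands on the bed (24 mm above the bench) between the rails, its axes along the jig's. Sliding it takes about 1 to 4 N.
- planter_end (a point): On the box's outer end face that looks to the stop (50 mm to its -y from its centre), 46 mm above the bench, opposite the middle of the stop's face.
- planter: The planter box (see planter_mid); origin at the centre of its underside.
- stop: The aluminium sliding stop (see stop_face); origin 25 mm to -y of its face, on top of the bed.
- pot_mid (a point): Bystander: terracotta pot, 80 mm across, 75 mm high; its centre.
- spool_mid (a point): Bystander: empty wooden ribbon spool, 64 mm across, 34 mm high; its centre.
- brush: Bystander: hand brush lying flat on the bench.
Not all that is in view belongs to the job. Leave any purple look-alike of the planter alone.

How it is judged:
On the way, in this order (a step that is already met when the one before it is completed fails the run):
1. the stop is wound past the marker, away from the planter box, by at least 1.5 mm (y of stop_tip in the frame of mark_tip below -0.0015 m), for 0.05 s.
2. the stop is drawn back to the marker (within 2 mm) with the play taken up, before the box touches it (y of stop_tip in the frame of mark_tip between -0.002 and 0.002 m and y of nut_mid in the frame of stop_window above 0.0017 m and y of planter_end in the frame of stop_face above 0.004 m), for 0.3 s.
3. the box is pressed against the stop with 4 N or more for 0.3 s, and the stop stays on its mark (y of stop_tip in the frame of mark_tip between -0.002 and 0.002 m and y of nut_mid in the frame of stop_window above 0.0017 m and contact force between planter and stop above 4 N), for 0.3 s.
At the end, for the whole second after the job is handed in: The stop's pointer is within 2 mm of the marker tip along the jig, the nut is at the planter-side edge of its window (offset over 1.7 mm of 2.5), and the planter box stands flat on the bed at rest with its end within 1.5 mm of the stop's face (y of stop_tip in the frame of mark_tip between -0.002 and 0.002 m and y of nut_mid in the frame of stop_window above 0.0017 m and y of planter_end in the frame of stop_face between -0.003 and 0.0015 m and height (world z) of planter_mid between 0.05 and 0.058 m and angle between planter_mid's own z axis and vertical below 0.05 rad and linear speed of each of planter, stop below 0.01 m/s); the robot touches nothing.
It fails at once if the planter box is pressed on the stop with more than 25 N (contact force between planter and stop above 25 N).
It fails at once if the robot pushes the stop directly (over 2 N) (contact force between any of the fingers, the arm and stop above 2 N).
It fails at once if the planter box is lifted off the bed by more than 15 mm (height (world z) of planter_mid above 0.069 m).
It fails at once if a bystander is displaced by more than 30 mm (distance of any of pot_mid, spool_mid, brush from where it was at the start of the episode above 0.03 m).
It also fails if it takes over 72 s, if anything falls off the work surface, if the arm or the gripper's body presses on something with over 40 N, if the wrist force passes 120 N, or if a joint passes its speed limit or range.

## Working session

There is one attempt and no reset: what is moved stays moved. The work goes in short steps, each a Python script; the robot and the scene stay as the last script left them, time stands still between calls to the robot, and variables do not carry over. Pictures are saved under pics/ and viewed, and the job is handed in when it is done.

```bash
mkdir -p pics; ls
python3 - <<'E'
from rig import robot
import cv2
for n in ("scene","top","wrist"):
    c=robot.camera_info(n); print(n,c)
    cv2.imwrite(f"pics/{n}0.png",robot.grab_frame(n)[:,:,::-1])
s=robot.get_state(); print(s["time"],s["ee_pos"],s["tool_rot"],s["opening"])
E
```

```text
pics
scene {'fx': 511.86555080489535, 'fy': 511.86555080489535, 'cx': 316.24424846295096, 'cy': 233.80294901501716, 'rvec': array([ 1.1764768 ,  2.09479371, -1.11829587]), 'tvec': array([ 0.27032904, -0.15901378,  1.4767891 ])}
top {'fx': 479.8928228339042, 'fy': 479.8928228339042, 'cx': 326.816077098548, 'cy': 247.91103300208468, 'rvec': array([ 2.21431131, -2.15905774,  0.03304422]), 'tvec': array([-7.00364634e-04,  5.39604237e-01,  1.23556867e+00])}
wrist {'fx': 371.64829954431775, 'fy': 371.64829954431775, 'cx': 321.7251380239654, 'cy': 238.26993926068536, 'rvec': array([-2.35165906, -1.69696025, -0.24123603]), 'tvec': array([-0.62364402, -0.02898695,  0.39254835])}
0.15 [0.19699429 0.59285424 0.22399562] [[-9.48997603e-01  3.15283225e-01 -1.95721998e-04]
 [ 3.15283268e-01  9.48997157e-01 -9.25706191e-04]
 [-1.06120014e-04 -9.40200827e-04 -9.99999552e-01]] 0.09363946783088405
```

View pics/scene0.png

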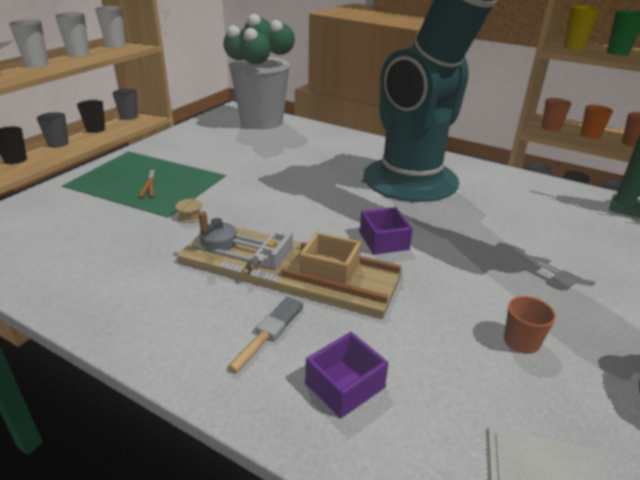

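View pics/top0.png

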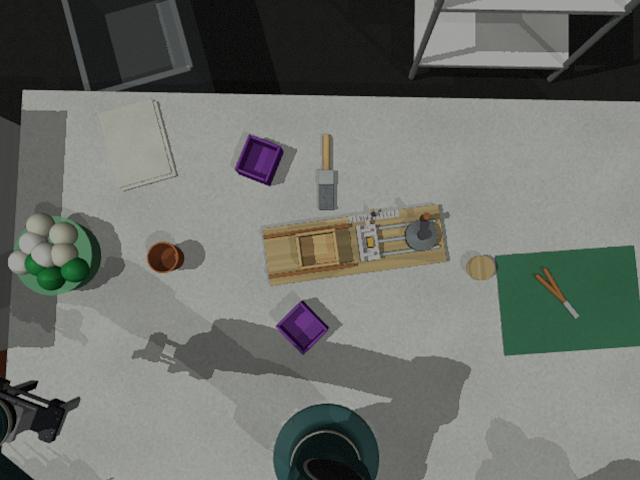

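View pics/wrist0.png

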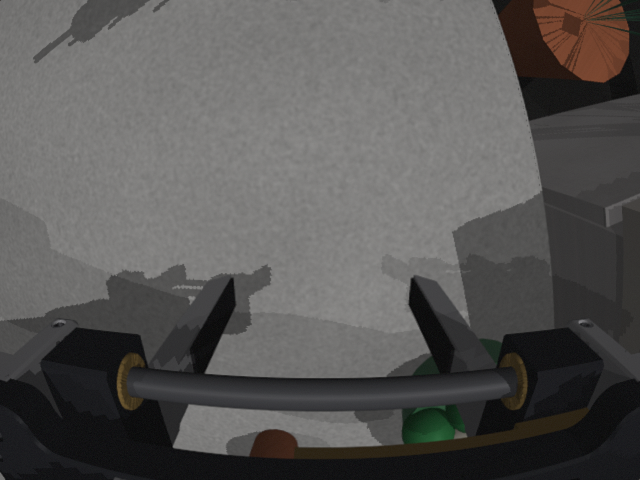

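The top view shows the jig with its crank end to the right (crank handle about (425,217)). The wooden box is at (320,250), and the stop and marker are near (370,240) and (375,213). Candidates for the planter:
- wooden box on the bed, (320,250)
- purple box, (260,160)
- purple box, (302,327)

I choose the wooden one and will check it in a close crop.

Run:
```python
import cv2
a=cv2.imread("pics/top0.png")[190:300,255:460]
cv2.imwrite("pics/topcrop.png",cv2.resize(a,None,fx=3.9,fy=3.9,interpolation=cv2.INTER_CUBIC))
a=cv2.imread("pics/scene0.png")[195:320,165:415]
cv2.imwrite("pics/scenecrop.png",cv2.resize(a,None,fx=3.2,fy=3.2,interpolation=cv2.INTER_CUBIC))
```

```text
(no output)
```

View pics/topcrop.png

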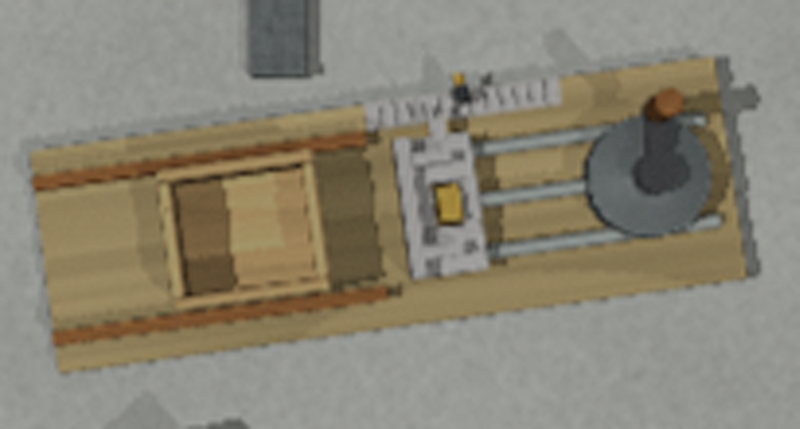

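View pics/scenecrop.png

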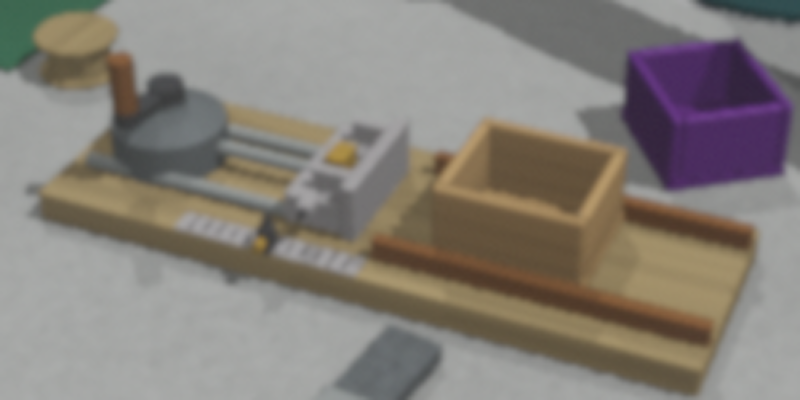

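```bash
cat > h.py <<'E'
import numpy as np, cv2
from rig import robot
def cam(n):
    c=robot.camera_info(n); R=cv2.Rodrigues(np.array(c["rvec"]))[0]; t=np.array(c["tvec"])
    return c,R,-R.T@t,t
def ray(n,uv,cc=None):
    c,R,o,t=cc or cam(n)
    x=(uv[0]-c["cx"])/c["fx"]; y=(uv[1]-c["cy"])/c["fy"]
    if n=="wrist":
        r=np.hypot(x,y); s=np.sin(r)/r if r>1e-9 else 1
        d=np.array([x*s,y*s,np.cos(r)])
    else:
        d=np.array([x,y,1.]); d/=np.linalg.norm(d)
    return o,R.T@d
def onz(n,uv,z,cc=None):
    o,d=ray(n,uv,cc); return o+d*(z-o[2])/d[2]
def tri(rays):
    A=np.zeros((3,3));b=np.zeros(3)
    for o,d in rays:
        P=np.eye(3)-np.outer(d,d);A+=P;b+=P@o
    p=np.linalg.solve(A,b)
    return p,[np.linalg.norm((np.eye(3)-np.outer(d,d))@(p-o)) for o,d in rays]
def proj(n,p,cc=None):
    c,R,o,t=cc or cam(n); q=R@np.asarray(p)+t
    if n=="wrist":
        th=np.arctan2(np.hypot(q[0],q[1]),q[2]); k=th/np.hypot(q[0],q[1])
        return np.array([c["cx"]+c["fx"]*q[0]*k,c["cy"]+c["fy"]*q[1]*k])
    return np.array([c["cx"]+c["fx"]*q[0]/q[2],c["cy"]+c["fy"]*q[1]/q[2]])
E
python3 - <<'E'
from h import *
T=lambda u,v:(u/3.9+255-.35,v/3.9+190-.35)
S=lambda u,v:(u/3.2+165-.35,v/3.2+195-.35)
np.set_printoptions(precision=4,suppress=True)
cs=[onz("top",T(*p),.024) for p in[(30,148),(58,372),(752,276),(715,60)]]
for c in cs:print(c)
e=[np.linalg.norm(cs[i]-cs[(i+1)%4]) for i in range(4)];print(e)
ctr=sum(cs)/4
y=(cs[0]+cs[1]-cs[2]-cs[3]);y/=np.linalg.norm(y);print("ctr",ctr,"yaw y",y,np.degrees(np.arctan2(y[1],y[0]))-90)
for n,t,s in[("handle top",(665,100),(119,57)),("hub",(663,170),(165,80)),("nut",(450,203),(340,152)),("marker",(460,92),(268,222))]:
    print(n,*tri([ray("top",T(*t)),ray("scene",S(*s))]))
print("gear z.07",onz("top",T(648,177),.07))
c,R,o,t=cam("wrist"); s=robot.get_state(); Rt=np.array(s["tool_rot"])
print("cam in tool",Rt.T@(o-s["ee_pos"]),"\n",(Rt.T@R.T))
E
```

```text
[0.5875 0.1812 0.024 ]
[0.4395 0.1579 0.024 ]
[ 0.5145 -0.2976  0.024 ]
[ 0.6568 -0.2713  0.024 ]
[np.float64(0.1497920650581864), np.float64(0.46154835329058846), np.float64(0.14471931355958745), np.float64(0.45779265301981276)]
ctr [ 0.5496 -0.0575  0.024 ] yaw y [-0.1569  0.9876  0.    ] 9.028693689703246
handle top [ 0.6182 -0.2218  0.1248] [np.float64(0.0018117929604378065), np.float64(0.0018117929604377133)]
hub [ 0.5772 -0.2262  0.0852] [np.float64(0.0009730686496612008), np.float64(0.0009730686496611273)]
nut [ 0.5557 -0.0963  0.0612] [np.float64(0.0007140076881207323), np.float64(0.0007140076881207285)]
marker [ 0.6288 -0.1017  0.0475] [np.float64(0.00018039110396179896), np.float64(0.00018039110396185512)]
gear z.07 [ 0.5744 -0.2203  0.07  ]
cam in tool [ 0.0824 -0.0006 -0.16  ] 
 [[-0.0001 -0.9598 -0.2808]
 [ 1.      0.     -0.0006]
 [ 0.0005 -0.2808  0.9598]]
```

```bash
cat >> h.py <<'E'
np.set_printoptions(precision=4,suppress=True)
a=np.radians(9.03); YJ=np.array([-np.sin(a),np.cos(a),0]); XJ=np.array([np.cos(a),np.sin(a),0])
RT=np.column_stack([YJ,XJ,[0,0,-1]])
CTR=np.array([.5496,-.0575,0])
def J(p): d=np.asarray(p)-CTR; return np.array([d@XJ,d@YJ,p[2]])
def W(x,y,z): return CTR+x*XJ+y*YJ+np.array([0,0,z])
def shot(name):
    cc=cam("wrist"); im=robot.grab_frame("wrist"); cv2.imwrite(f"pics/{name}.png",im[:,:,::-1])
    import pickle; pickle.dump(cc,open(f"pics/{name}.pkl","wb")); return im,cc
E
python3 - <<'E'
from h import *
m=J([.6288,-.1017,.0475]);g=J([.576,-.2225,.07]);h=J([.6182,-.2218,.125]);print(m,g,h)
p=W(0.04,m[1]-.082,.17)
print(robot.ik(p,RT))
for k in range(8):
    t=k*np.pi/4; print(k,robot.ik(W(g[0]+.04*np.cos(t),g[1]+.04*np.sin(t),.112),RT))
robot.gripper_to(.034)
robot.move_ptp(p,RT)
shot("w1"); print(robot.get_state()["time"])
E
```

```text
[ 0.0713 -0.0561  0.0475] [ 0.0002 -0.1671  0.07  ] [ 0.042 -0.173  0.125]
[-0.4243  0.722   1.0219  1.6517 -0.6643  1.1545  0.927 ]
0 [-0.3516  0.8198  0.9911  1.6554 -0.758   1.0966  1.0201]
1 [-0.395   0.7666  0.9673  1.7191 -0.7177  1.0521  0.9784]
2 [-0.4465  0.7395  1.0127  1.8003 -0.7305  1.0291  1.013 ]
3 [-0.4445  0.7254  1.0468  1.8507 -0.7414  1.0172  1.0749]
4 [-0.3605  0.7019  0.9955  1.839  -0.7     0.9991  1.0915]
5 [-0.2931  0.7335  0.9718  1.7734 -0.7036  1.0248  1.1071]
6 [-0.2943  0.8121  1.0176  1.6938 -0.7706  1.0896  1.125 ]
7 [-0.3217  0.8527  1.0358  1.6453 -0.8013  1.1243  1.0929]
4.325
```

View pics/w1.png

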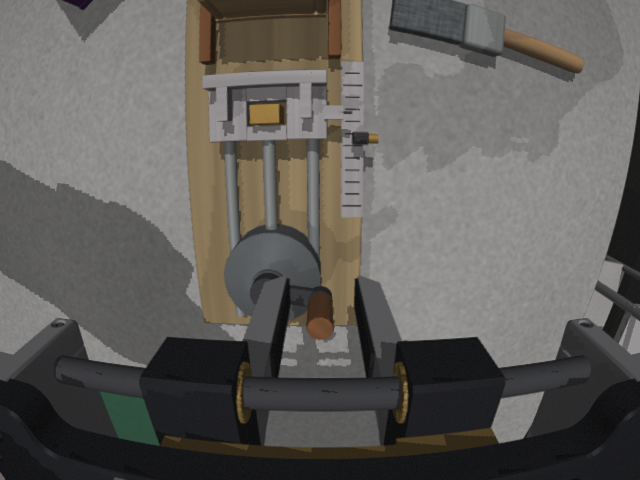

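The wrist view shows the stop pointer near (345,113), the marker blade near (352,138), the nut at (265,114), and the gear housing centred near (273,272) with the handle at (320,300). Next I zoom in.

Run:
```python
import cv2
a=cv2.imread("pics/w1.png")
cv2.imwrite("pics/w1a.png",cv2.resize(a[60:160,190:390],None,fx=4,fy=4,interpolation=cv2.INTER_CUBIC))
cv2.imwrite("pics/w1b.png",cv2.resize(a[210:350,210:370],None,fx=4,fy=4,interpolation=cv2.INTER_CUBIC))
```

```text
(no output)
```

View pics/w1a.png

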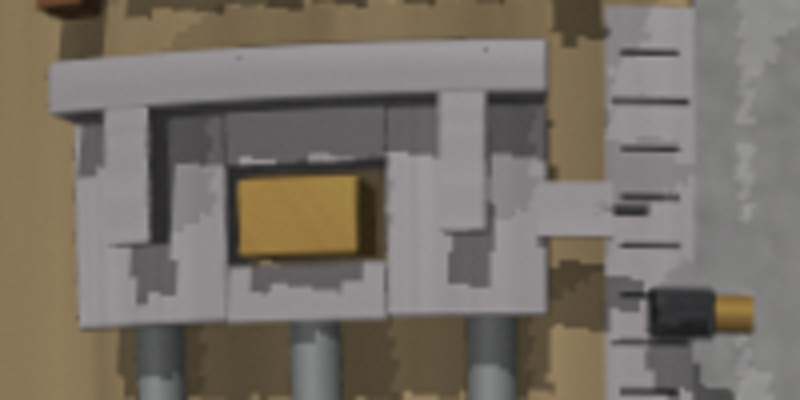

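View pics/w1b.png

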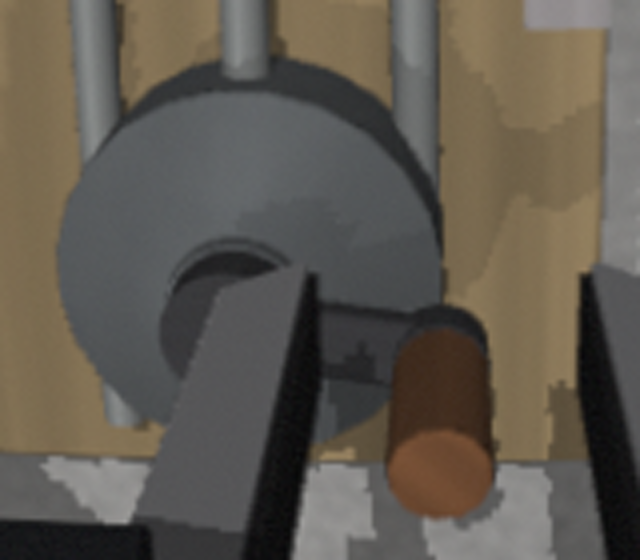

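Run:
```python
from h import *
robot.move_linear(W(.115,-.0561-.075,.085),velocity=.25)
im,cc=shot("w2"); print(robot.get_state()["time"])
u,v=proj("wrist",W(.07,-.056,.05),cc).astype(int);print(u,v)
cv2.imwrite("pics/w2a.png",cv2.resize(im[max(0,v-70):v+80,max(0,u-100):u+100,::-1],None,fx=4,fy=4,interpolation=cv2.INTER_CUBIC))
```

```text
4.9833
239 144
```

View pics/w2a.png

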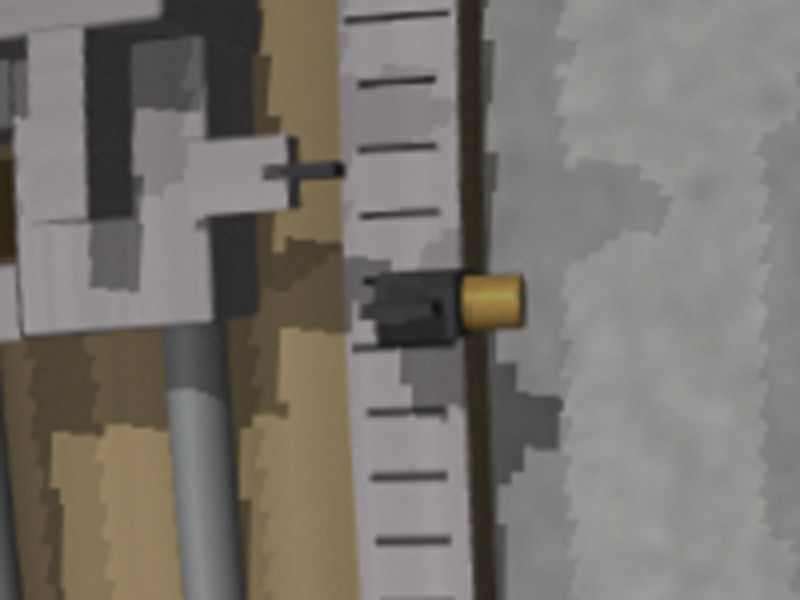

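Close view: the pointer's dark end is at crop (340,169), and the marker blade's tip is at crop (362,311), just left of its dark block. The wooden box and the stop match their descriptions.

Run:
```python
from h import *
import pickle
cc=pickle.load(open("pics/w2.pkl","rb"))
u0,v0=139,74
f=lambda a,b:(u0+a/4-.375,v0+b/4-.375)
P=J(onz("wrist",f(340,169),.05,cc));M=J(onz("wrist",f(362,311),.05,cc));print(P,M,P-M)
c1=pickle.load(open("pics/w1.pkl","rb"))
g=lambda a,b:(190+a/4-.375,60+b/4-.375)
k=lambda a,b:(210+a/4-.375,210+b/4-.375)
print("w1 ptr",J(onz("wrist",g(648,210),.05,c1)),"mk",J(onz("wrist",g(652,311),.05,c1)))
print("tri mk",J(tri([ray("wrist",g(652,311),c1),ray("wrist",f(362,311),cc)])[0]),"ptr",J(tri([ray("wrist",g(648,210),c1),ray("wrist",f(340,169),cc)])[0]))
# gearbox top circle left/right/top edges z=.07
pts=[k(60,245),k(443,250),k(250,92),k(120,140),k(385,140),k(90,370),k(330,445)]
q=np.array([J(onz("wrist",p,.07,c1)) for p in pts]);A=np.c_[2*q[:,:2],np.ones(len(q))];s=np.linalg.lstsq(A,(q[:,:2]**2).sum(1),rcond=None)[0]
print("gear",s[:2],np.sqrt(s[2]+s[0]**2+s[1]**2))
print("handle top",J(onz("wrist",k(441,473),.1248,c1)),"hbase",J(onz("wrist",k(447,355),.085,c1)))
print("bed edges",J(onz("wrist",(205,323),.024,c1)),J(onz("wrist",(360,120),.024,c1)))
print("nut",J(onz("wrist",g(298,215),.06,c1)),"win",J(onz("wrist",g(305,215),.051,c1)))
```

```text
[ 0.0618 -0.0401  0.05  ] [ 0.0643 -0.0594  0.05  ] [-0.0026  0.0193  0.    ]
w1 ptr [ 0.0618 -0.0402  0.05  ] mk [ 0.0627 -0.0592  0.05  ]
tri mk [ 0.0631 -0.0594  0.0452] ptr [ 0.0618 -0.0401  0.0501]
gear [ 0.0022 -0.1654] 0.0378229634631177
handle top [ 0.0386 -0.1747  0.1248] hbase [ 0.0395 -0.1729  0.085 ]
bed edges [-0.0736 -0.2312  0.024 ] [ 0.0707 -0.0451  0.024 ]
nut [-0.0018 -0.0412  0.06  ] win [-0.0018 -0.0407  0.051 ]
```

Run:
```python
from h import *
robot.move_linear(W(.115,-.1311,.15),velocity=.3)
robot.move_linear(W(.039,-.174,.15),velocity=.3)
robot.move_linear(W(.039,-.174,.111),velocity=.12,threshold=8)
s=robot.get_state();print(s["time"],J(s["ee_pos"]),s["force"])
robot.gripper_to(.012)
s=robot.get_state();print(s["time"],J(s["ee_pos"]),s["force"],s["opening"])
shot("w3");
```

```text
6.2667 [ 0.0391 -0.1739  0.1107] [0.547  0.8074 0.3616]
6.675 [ 0.0392 -0.1742  0.1115] [-0.3099  0.6965  4.2624] 0.01770457249570887
```

View pics/w3.png

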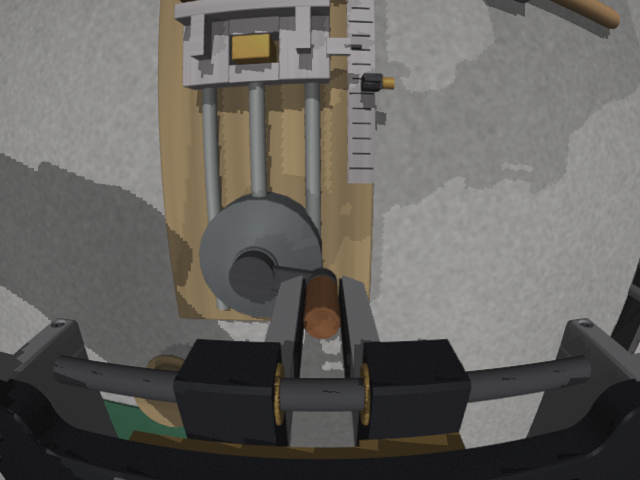

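Run:
```python
from h import *
import pickle
cc=pickle.load(open("pics/w3.pkl","rb"))
for z in(.082,.088):print(J(onz("wrist",(252,275),z,cc)))
im=cv2.imread("pics/w3.png")
h=cv2.cvtColor(im,cv2.COLOR_BGR2HSV)
pts=[(200,252),(322,245),(262,192+4),(215,215),(305,215),(210,290),(225,305)]
q=np.array([J(onz("wrist",p,.07,cc)) for p in pts]);A=np.c_[2*q[:,:2],np.ones(len(q))];s=np.linalg.lstsq(A,(q[:,:2]**2).sum(1),rcond=None)[0]
print("gear",s[:2],np.sqrt(s[2]+s[0]**2+s[1]**2))
# fit with r=40 fixed
from scipy.optimize import least_squares
print(least_squares(lambda c:np.hypot(q[:,0]-c[0],q[:,1]-c[1])-.04,[0,-.166]).x)
```

```text
[-0.0002 -0.1693  0.082 ]
[ 0.0011 -0.1668  0.088 ]
gear [ 0.003  -0.1653] 0.037653440009193004
[ 0.0044 -0.1673]
```

```bash
cat >> h.py <<'E'
import json,os
def arc(c,phis,v=.06,gain=5e-5,z=.111,f0=np.zeros(3),r=.04,quiet=False):
    c=np.array(c,float); log=[]
    for i,p in enumerate(phis):
        u=np.array([np.cos(p),np.sin(p)])
        robot.move_linear(W(c[0]+r*u[0],c[1]+r*u[1],z),velocity=v)
        s=robot.get_state(); F=s["force"]-f0; f=np.array([F@XJ,F@YJ]); fr=f@u; ft=f@np.array([-u[1],u[0]])
        c+=gain*np.clip(fr,-15,15)*u
        e=J(s["ee_pos"]); log.append((p,*e[:2],fr,ft,F[2]))
        if not quiet: print(f"{np.degrees(p):.0f} t{s['time']:.2f} e {e[0]:.4f} {e[1]:.4f} r {np.hypot(*(e[:2]-c)):.4f} fr {fr:.1f} ft {ft:.1f} fz {F[2]:.1f} c {c[0]:.4f} {c[1]:.4f}")
    return c,log
E
python3 - <<'E'
from h import *
p=np.radians(-9.5-10*np.arange(1,9))
arc((0,-.1675),p)
E
```

```text
-20 t6.99 e 0.0374 -0.1815 r 0.0401 fr -2.2 ft -2.2 fz 7.6 c -0.0001 -0.1675
-30 t7.26 e 0.0345 -0.1878 r 0.0402 fr -0.6 ft -3.6 fz 5.7 c -0.0001 -0.1674
-40 t7.53 e 0.0307 -0.1934 r 0.0404 fr -1.2 ft -2.2 fz 6.5 c -0.0002 -0.1674
-50 t7.79 e 0.0259 -0.1984 r 0.0404 fr 1.7 ft -2.8 fz 6.6 c -0.0001 -0.1675
-60 t8.06 e 0.0203 -0.2025 r 0.0405 fr 0.9 ft -0.9 fz 7.3 c -0.0001 -0.1675
-70 t8.32 e 0.0139 -0.2055 r 0.0404 fr 1.8 ft -1.9 fz 7.4 c -0.0001 -0.1676
-80 t8.59 e 0.0072 -0.2075 r 0.0404 fr 1.6 ft -2.8 fz 7.1 c -0.0001 -0.1677
-90 t8.86 e 0.0002 -0.2082 r 0.0404 fr 2.4 ft -3.2 fz 8.5 c -0.0001 -0.1678
```

Run:
```python
from h import *
p=np.radians(np.linspace(-89.5,-449.5,25)[1:])
c,l=arc((-.0001,-.1678),p,v=.12,quiet=True)
l=np.array(l);print(c,abs(l[:,3:]).max(0),l[-1]); print(robot.get_state()["time"])
im,cc=shot("w4"); u,v=proj("wrist",W(.062,-.058,.05),cc).astype(int);print(u,v)
cv2.imwrite("pics/w4a.png",cv2.resize(im[max(0,v-80):v+50,max(0,u-150):u+50,::-1],None,fx=4,fy=4,interpolation=cv2.INTER_CUBIC))
```

```text
[-0.0008 -0.1684] [ 3.5945  3.6479 13.5691] [-7.8453 -0.0006 -0.2083 -0.2035 -2.8176 11.6005]
14.8583
426 26
```

View pics/w4a.png

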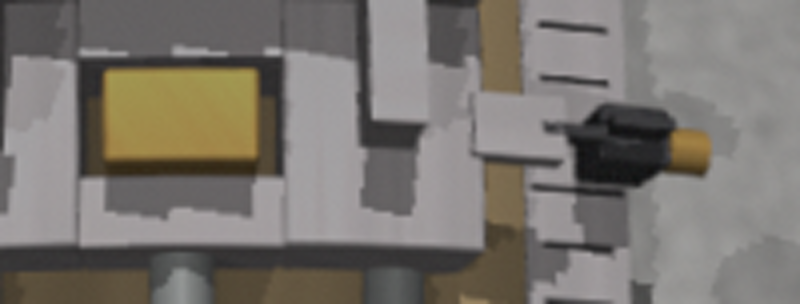

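Run:
```python
from h import *
print(robot.get_state()["ee_pos"][2])
p=np.radians(np.linspace(-449.5,-534.5,7)[1:])
c,l=arc((-.0008,-.1684),p,v=.12,z=.1115)
im,cc=shot("w5"); u,v=proj("wrist",W(.062,-.058,.05),cc).astype(int);print(u,v)
cv2.imwrite("pics/w5a.png",cv2.resize(im[max(0,v-80):v+50,max(0,u-150):u+50,::-1],None,fx=4,fy=4,interpolation=cv2.INTER_CUBIC))
```

```text
0.11131914275187063
-464 t15.16 e -0.0106 -0.2069 r 0.0396 fr 2.2 ft -3.6 fz 7.2 c -0.0008 -0.1685
-478 t15.41 e -0.0197 -0.2033 r 0.0395 fr 2.0 ft -3.0 fz 7.4 c -0.0009 -0.1686
-492 t15.66 e -0.0277 -0.1976 r 0.0395 fr -0.3 ft -3.6 fz 7.5 c -0.0009 -0.1686
-506 t15.91 e -0.0341 -0.1899 r 0.0394 fr 1.6 ft -2.5 fz 7.9 c -0.0009 -0.1686
-520 t16.16 e -0.0384 -0.1810 r 0.0394 fr 0.5 ft -2.5 fz 7.8 c -0.0010 -0.1686
-534 t16.41 e -0.0404 -0.1714 r 0.0395 fr -0.8 ft -3.2 fz 6.3 c -0.0009 -0.1686
486 90
```

View pics/w5a.png

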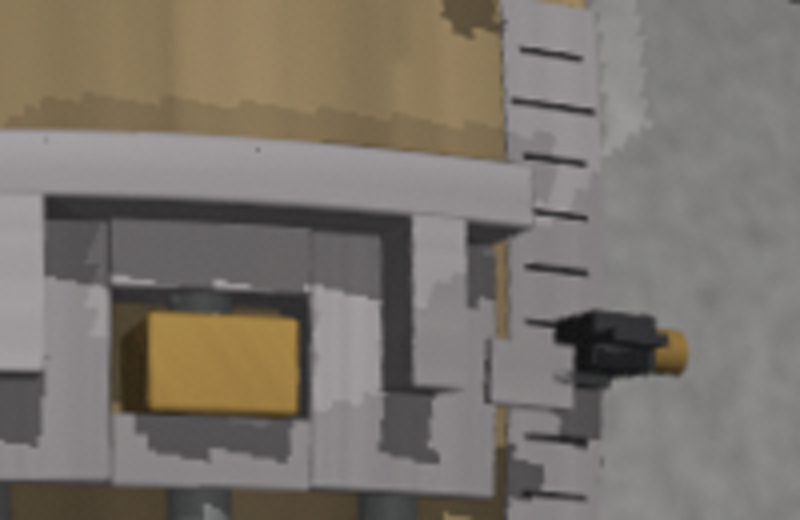

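Run:
```python
from h import *
import pickle
def f(n,u,v,a,b):
    cc=pickle.load(open(f"pics/{n}.pkl","rb")); return J(onz("wrist",(max(0,u-150)+a/4-.375,max(0,v-80)+b/4-.375),.05,cc))
print("w4 ptr",f("w4",426,26,560,128),"mk",f("w4",426,26,578,130))
print("w5 ptr",f("w5",486,90,575,380),"mk",f("w5",486,90,560,328))
```

```text
w4 ptr [ 0.0551 -0.0624  0.05  ] mk [ 0.0579 -0.0624  0.05  ]
w5 ptr [ 0.0568 -0.0679  0.05  ] mk [ 0.0541 -0.0599  0.05  ]
```

Run:
```python
import cv2
a=cv2.imread("pics/w4.png")[0:60,385:465];b=cv2.imread("pics/w5.png")[60:130,440:520]
a=cv2.resize(a,(640,480),interpolation=cv2.INTER_CUBIC);b=cv2.resize(b,None,fx=8,fy=8,interpolation=cv2.INTER_CUBIC)
cv2.imwrite("pics/z4.png",a);cv2.imwrite("pics/z5.png",b)
```

```text
(no output)
```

View pics/z4.png

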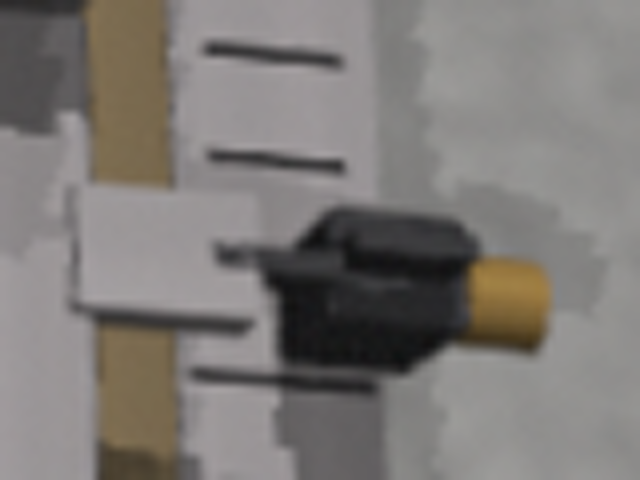

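View pics/z5.png

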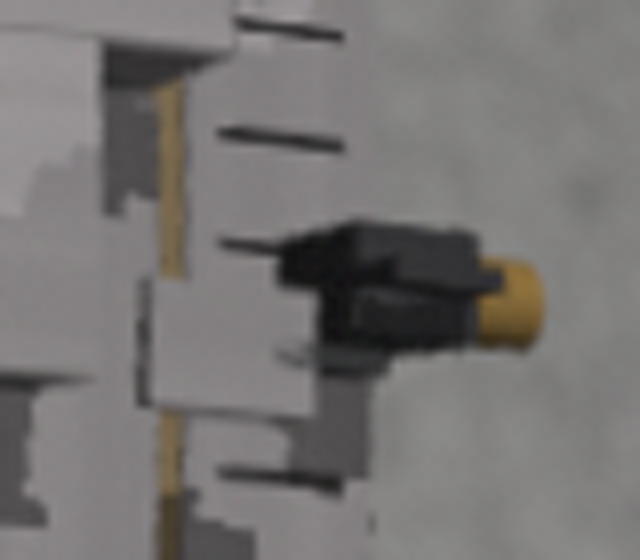

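Run:
```python
import cv2
a=cv2.imread("pics/w2.png")[100:170,200:280];b=cv2.imread("pics/w1.png")[100:155,330:390]
cv2.imwrite("pics/z2.png",cv2.resize(a,None,fx=9,fy=8.5,interpolation=cv2.INTER_CUBIC));cv2.imwrite("pics/z1.png",cv2.resize(b,None,fx=10,fy=10,interpolation=cv2.INTER_CUBIC))
```

```text
(no output)
```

View pics/z2.png

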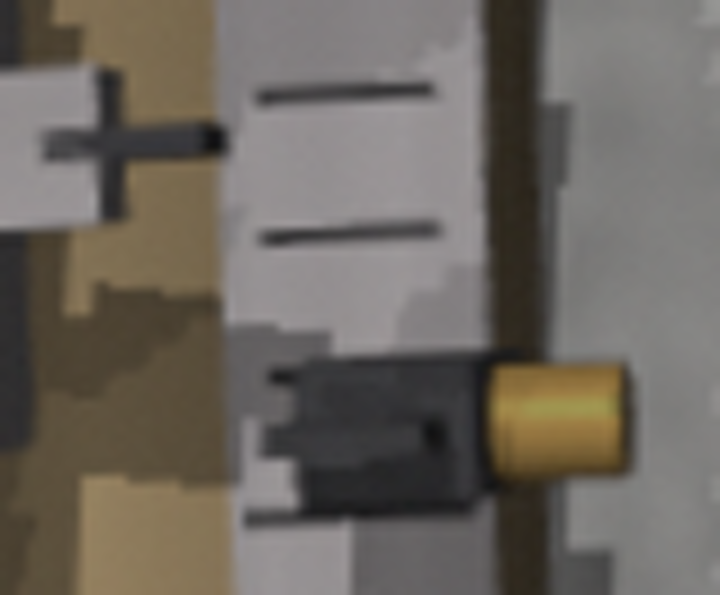

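View pics/z1.png

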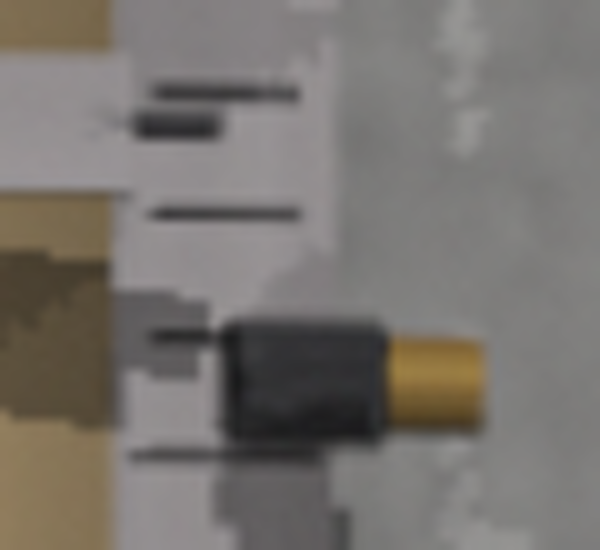

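Run:
```python
from h import *
import pickle
L=lambda n:pickle.load(open(f"pics/{n}.pkl","rb"))
f=lambda n,u0,v0,s,a,b:J(onz("wrist",(u0+a/s-.45,v0+b/s-.45),.05,L(n)))
print("z4 ptr",f("w4",385,0,8,345,272),"mk",f("w4",385,0,8,345,240))
print("z5 ptr",f("w5",440,60,8,390,365),"mk",f("w5",440,60,8,355,245))
o,s=np.array([200,100]),np.array([9,8.5])
for p in[(225,137),(262,440)]: print(J(onz("wrist",o+np.array(p)/s-.45,.05,L("w2"))))
for n,u0,v0 in(("w4",385,0),("w5",440,60)): print((proj("wrist",W(.064,-.0594,.05),L(n))-[u0,v0]+.45)*8)
```

```text
z4 ptr [ 0.0627 -0.0629  0.05  ] mk [ 0.0627 -0.0603  0.05  ]
z5 ptr [ 0.0631 -0.0676  0.05  ] mk [ 0.0599 -0.0583  0.05  ]
[ 0.0623 -0.04    0.05  ]
[ 0.0641 -0.0593  0.05  ]
[360.4851 231.344 ]
[401.1013 264.0127]
```

Run:
```python
from h import *
p=np.radians(np.linspace(-534.5,-316.5,16)[1:])
c,l=arc((-.0009,-.1686),p,v=.12,z=.1115,quiet=True)
l=np.array(l);print(c,abs(l[:,3:]).max(0),l[-1]); print(robot.get_state()["time"])
im,cc=shot("w6"); u,v=proj("wrist",W(.064,-.059,.05),cc).astype(int);print(u,v)
cv2.imwrite("pics/z6.png",cv2.resize(im[v-40:v+30,u-50:u+40,::-1],None,fx=8,fy=8,interpolation=cv2.INTER_CUBIC))
```

```text
[-0.0005 -0.1686] [3.0497 3.7524 7.8415] [-5.524   0.0282 -0.1403  1.3596  2.8046  7.4973]
20.2083
383 134
```

View pics/z6.png

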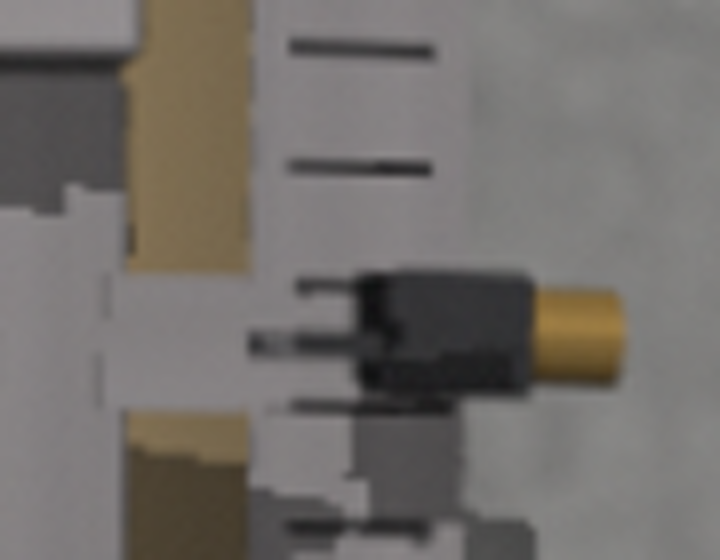

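View pics/w6.png

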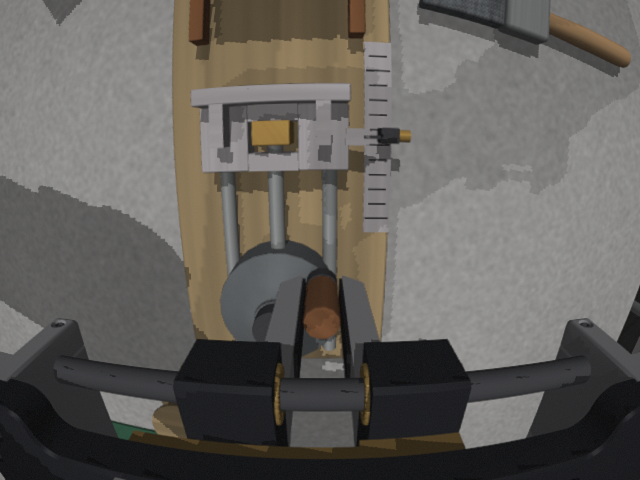

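Run:
```python
from h import *
import pickle
cc=pickle.load(open("pics/w6.pkl","rb"))
u0,v0=383-50,134-40
f=lambda a,b,z:J(onz("wrist",(u0+a/8-.45,v0+b/8-.45),z,cc))
print("ptr",f(370,344,.05),f(250,344,.05),"knob",f(575,337,.036),"block",f(450,333,.045), "blockedges",f(450,270,.045),f(450,395,.04))
c2=pickle.load(open("pics/w2.pkl","rb"))
g=lambda a,b,z:J(onz("wrist",(200+a/9-.45,100+b/8.5-.45),z,c2))
print("w2 knob",g(555,418,.036),"blade R end",g(432,432,.05),"L",g(262,440,.05))
c1=pickle.load(open("pics/w1.pkl","rb"))
k=lambda a,b,z:J(onz("wrist",(330+a/10-.45,100+b/10-.45),z,c1))
print("w1 knob",k(430,383,.036),"block",k(305,382,.045), "ptr",k(220,125,.05))
```

```text
ptr [ 0.0613 -0.0605  0.05  ] [ 0.0524 -0.0608  0.05  ] knob [ 0.0801 -0.0595  0.036 ] block [ 0.0683 -0.0595  0.045 ] blockedges [ 0.0682 -0.0547  0.045 ] [ 0.0693 -0.0644  0.04  ]
w2 knob [ 0.0796 -0.0591  0.036 ] blade R end [ 0.0745 -0.0592  0.05  ] L [ 0.0641 -0.0593  0.05  ]
w1 knob [ 0.0796 -0.0594  0.036 ] block [ 0.0688 -0.0595  0.045 ] ptr [ 0.0618 -0.0401  0.05  ]
```

Run:
```python
from h import *
p=np.radians([-309.5,-302.5,-296.])
c,l=arc((-.0005,-.1686),p,v=.06,z=.1115)
im,cc=shot("w7"); u,v=proj("wrist",W(.064,-.059,.05),cc).astype(int);print(u,v,cam("wrist")[2],robot.get_state()["time"])
cv2.imwrite("pics/z7.png",cv2.resize(im[v-40:v+30,u-50:u+40,::-1],None,fx=8,fy=8,interpolation=cv2.INTER_CUBIC))
```

```text
-310 t20.51 e 0.0249 -0.1372 r 0.0403 fr 1.2 ft 0.9 fz 6.3 c -0.0005 -0.1686
-302 t20.76 e 0.0208 -0.1343 r 0.0402 fr 1.4 ft 1.0 fz 6.9 c -0.0004 -0.1685
-296 t21.01 e 0.0167 -0.1321 r 0.0402 fr 1.2 ft 0.8 fz 6.7 c -0.0004 -0.1684
401 148 [ 0.5736 -0.1049  0.2715] 21.0583
```

View pics/z7.png

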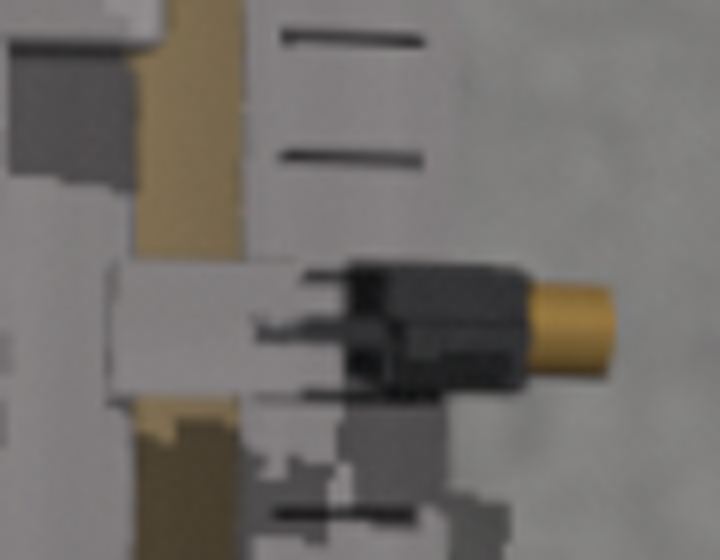

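Run:
```python
from h import *
import pickle
cc=pickle.load(open("pics/w7.pkl","rb"))
f=lambda a,b,z:J(onz("wrist",(401-50+a/8-.45,148-40+b/8-.45),z,cc))
print("ptr",f(375,331,.05),f(270,328,.05),"knob",f(570,331,.036))
print((proj("wrist",W(.0641,-.0594,.05),cc)-[351,108]+.45)*8)
im=cv2.imread("pics/w7.png"); cv2.imwrite("pics/z7b.png",cv2.resize(im[90:190,220:420],None,fx=4,fy=4,interpolation=cv2.INTER_CUBIC))
cv2.imwrite("pics/z7c.png",cv2.resize(im[130:165,385:425],None,fx=18,fy=16,interpolation=cv2.INTER_NEAREST))
```

```text
ptr [ 0.0614 -0.0595  0.05  ] [ 0.0534 -0.0595  0.05  ] knob [ 0.0804 -0.0595  0.036 ]
[410.0088 330.7647]
```

View pics/z7b.png

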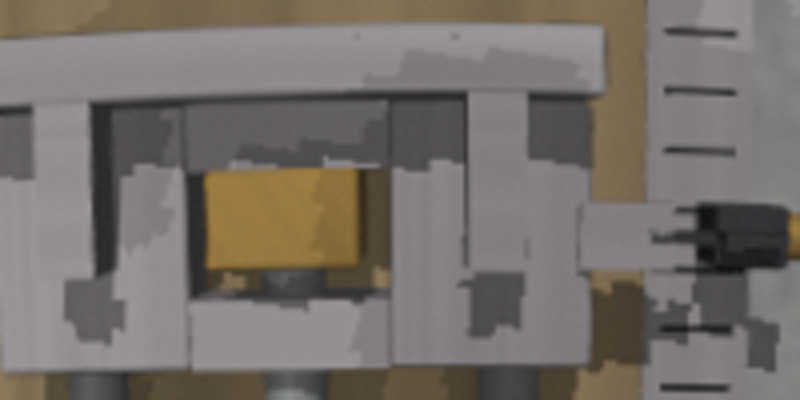

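View pics/z7c.png

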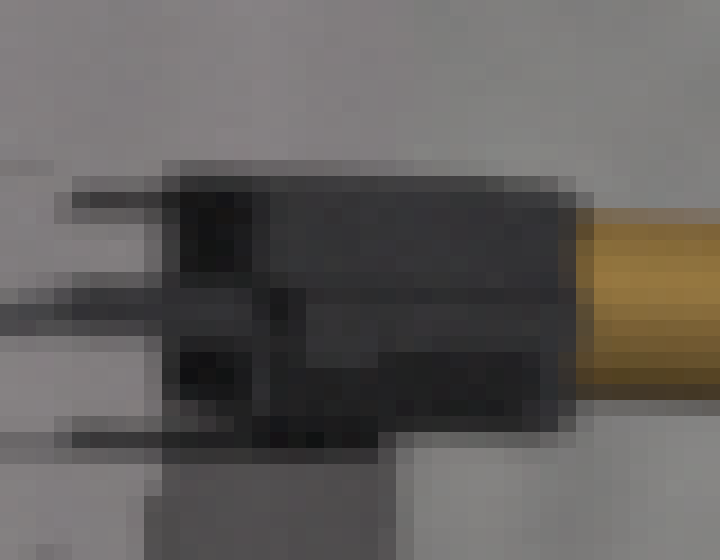

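Run:
```python
from h import *
robot.gripper_to(.034)
s=robot.get_state();e=J(s["ee_pos"]);print(e,s["force"],s["time"])
robot.move_linear(W(e[0],e[1],.16),velocity=.2)
robot.move_linear(W(.03,-.1421+.002,.16),velocity=.2)
im,cc=shot("w8"); t=robot.grab_frame("top");cv2.imwrite("pics/t8.png",t[:,:,::-1]);print(robot.get_state()["time"])
cv2.imwrite("pics/t8a.png",cv2.resize(t[190:300,255:460,::-1],None,fx=3.9,fy=3.9,interpolation=cv2.INTER_CUBIC))
```

```text
[ 0.017  -0.1325  0.1114] [-0.0007  0.8765 -0.3378] 21.5417
22.2833
```

View pics/t8a.png

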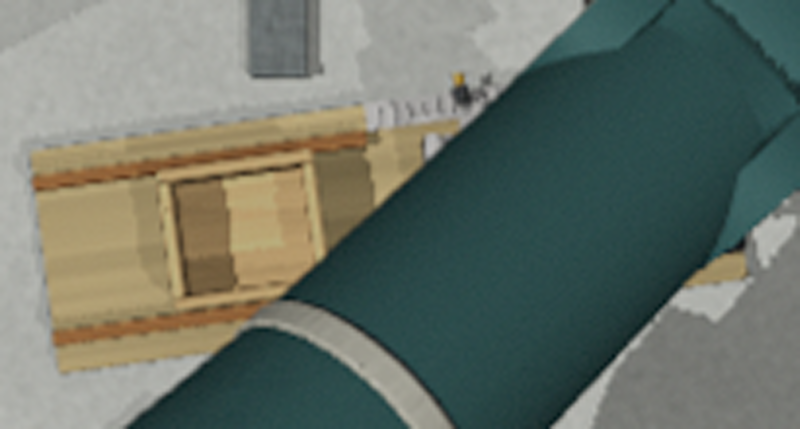

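View pics/w8.png

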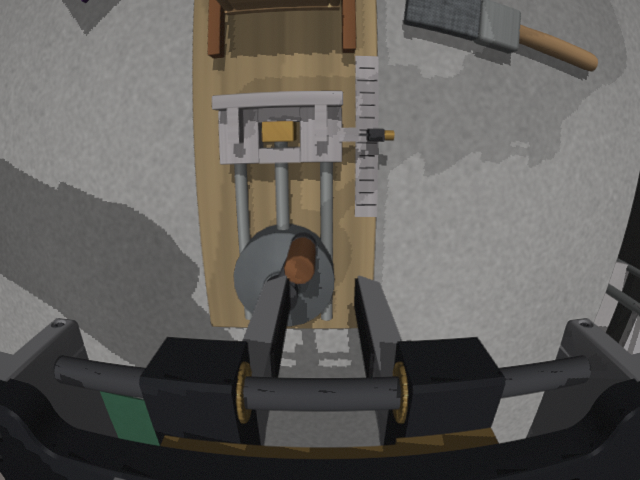

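Run:
```python
from h import *
import pickle
T=lambda u,v:(u/3.9+255-.35,v/3.9+190-.35)
for n,p,z in[("boxNW",(158,173),.084),("boxSW",(175,310),.084),("boxNE",(312,151),.084),("boxSE",(327,291),.084),("railN",(35,183),.04),("railN2",(365,140),.04),("railS",(55,338),.04),("railS2",(400,291),.04)]: print(n,J(onz("top",T(*p),z)))
c=pickle.load(open("pics/w8.pkl","rb"))
for p in[(214,104),(342,100)]:print("face top",J(onz("wrist",(p[0],p[1]-9),.067,c)))
y=W(-.002,.125,.15);print(robot.ik(y,RT),robot.ik(W(-.002,.125,.055),RT),robot.ik(W(-.002,.03,.055),RT))
```

```text
boxNW [0.0417 0.1431 0.084 ]
boxSW [-0.0454  0.1435  0.084 ]
boxNE [0.0425 0.0449 0.084 ]
boxSE [-0.0462  0.0472  0.084 ]
railN [0.0498 0.2272 0.04  ]
railN2 [0.049  0.0091 0.04  ]
railS [-0.0525  0.2269  0.04  ]
railS2 [-0.0518 -0.0002  0.04  ]
face top [-0.0446 -0.0303  0.067 ]
face top [ 0.0426 -0.0302  0.067 ]
[-1.0212  0.5971  1.1215  1.9408 -0.6382  1.0161  0.5517] [-0.9061  0.7167  0.9623  1.994  -0.7908  0.8605  0.6591] [-0.713   0.7275  0.9494  1.9653 -0.7855  0.8705  0.8236]
```

Run:
```python
from h import *
X=-.0015
robot.move_ptp(W(X,.178,.15),RT)
robot.gripper_to(0.0)
robot.move_linear(W(X,.178,.058),velocity=.15,threshold=8)
s=robot.get_state();print(J(s["ee_pos"]),s["force"],s["time"]);f0=s["force"]
im,cc=shot("w9")
hit=robot.move_linear(W(X,.145,.058),velocity=.05,threshold=2)
s=robot.get_state();print(hit,J(s["ee_pos"]),(s["force"]-f0)@YJ,s["time"])
for y in np.arange(J(s["ee_pos"])[1]-.005,.088,-.01):
    hit=robot.move_linear(W(X,y,.058),velocity=.04,threshold=10)
    s=robot.get_state();F=s["force"]-f0;print(hit,J(s["ee_pos"]),F@YJ,F@XJ,F[2],round(s["time"],2))
    if hit:break
np.save("f0.npy",f0)
```

```text
[-0.0011  0.1778  0.0586] [ 0.9527 -0.071   0.7457] 24.9333
True [-0.0017  0.1512  0.0581] 0.8793093420832204 25.5083
False [-0.0015  0.146   0.058 ] -0.4806224419717248 -0.6392216074263641 -0.6727711981865147 25.82
False [-0.0015  0.1358  0.058 ] 0.17069800660943021 -1.166066697891852 -1.0942004503216658 26.23
False [-0.0015  0.1257  0.058 ] 0.24882164148146307 -1.2250911901758026 -0.9849351531278359 26.62
False [-0.0015  0.1157  0.058 ] 0.6056904376305923 -1.0594951103517303 -0.4569771301887241 27.02
False [-0.0015  0.1058  0.058 ] 0.4307539478378957 -1.141316601393381 -0.8150966561594808 27.43
False [-0.0015  0.0958  0.058 ] 1.5457594716730627 -0.6210431022011212 -1.0644470054712414 27.82
```

View pics/w9.png

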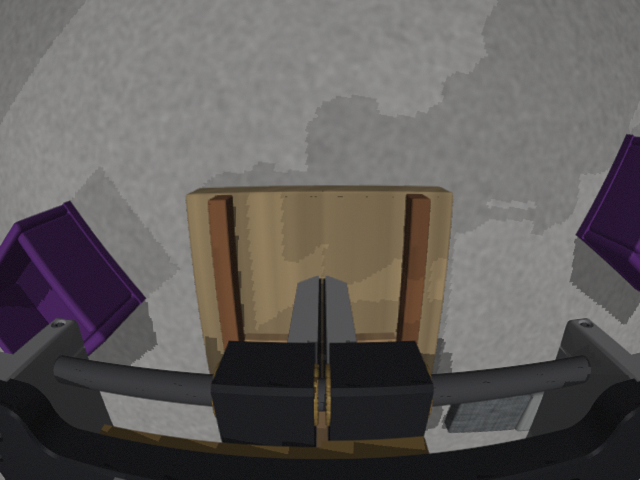

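Run:
```python
from h import *
t=robot.grab_frame("scene")
cv2.imwrite("pics/s10.png",cv2.resize(t[175:335,165:425,::-1],None,fx=3,fy=3,interpolation=cv2.INTER_CUBIC))
```

```text
(no output)
```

View pics/s10.png

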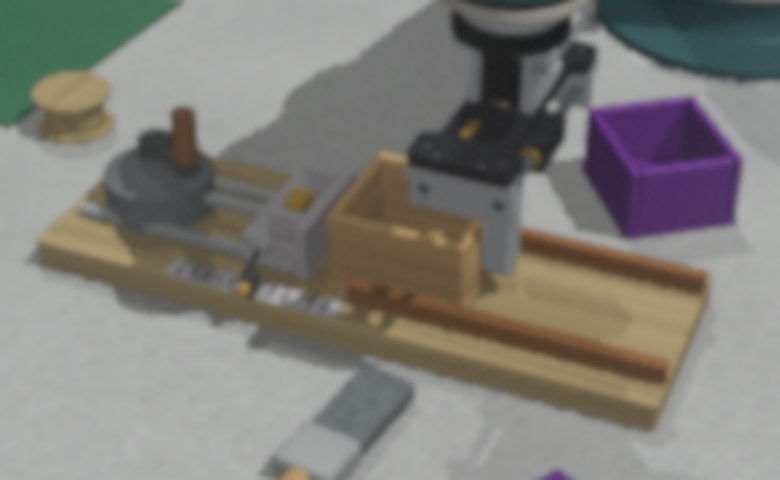

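Run:
```python
from h import *
X=-.0015;f0=np.load("f0.npy")
robot.move_linear(W(X,.086,.058),velocity=.03,threshold=6)
y=J(robot.get_state()["ee_pos"])[1]; print(y)
y=min(y,.086)
while y>.062:
    y-=.0004
    robot.move_linear(W(X,y,.058),velocity=.008,threshold=8)
    s=robot.get_state();f=(s["force"]-f0)@YJ
    print(f"{y:.4f} {J(s['ee_pos'])[1]:.4f} {f:.1f} t{s['time']:.2f}")
    if f>6: break
np.save("y.npy",y)
```

```text
0.08566033700275792
0.0853 0.0853 0.4 t28.62
0.0849 0.0849 1.0 t28.87
0.0845 0.0847 3.6 t29.12
0.0841 0.0841 1.8 t29.37
0.0837 0.0836 0.9 t29.62
0.0833 0.0831 2.0 t29.87
0.0829 0.0828 1.2 t30.12
0.0825 0.0824 0.8 t30.37
0.0821 0.0820 1.3 t30.62
0.0817 0.0816 1.5 t30.87
0.0813 0.0812 2.1 t31.12
0.0809 0.0808 0.6 t31.37
0.0805 0.0804 1.1 t31.62
0.0801 0.0802 3.2 t31.87
0.0797 0.0802 5.9 t32.12
0.0793 0.0802 8.8 t32.37
```

Run:
```python
from h import *
X=-.0015;f0=np.load("f0.npy")
robot.move_linear(W(X,.0788,.058),velocity=.008)
for i in range(4):
    s=robot.get_state();print((s["force"]-f0)@YJ,J(s["ee_pos"])[1],s["time"]); robot.pause(.25)
s=robot.get_state();print((s["force"]-f0)@YJ,J(s["ee_pos"])[1],s["time"])
robot.move_linear(W(X,.0808,.058),velocity=.02)
robot.move_linear(W(X,.115,.058),velocity=.06)
robot.move_linear(W(X,.115,.17),velocity=.2)
robot.move_linear(W(.03,-.140,.16),velocity=.25)
im,cc=shot("w11"); u,v=proj("wrist",W(.0641,-.0594,.05),cc).astype(int);print(u,v)
cv2.imwrite("pics/z11.png",cv2.resize(im[v-70:v+30,u-170:u+30,::-1],None,fx=4,fy=4,interpolation=cv2.INTER_CUBIC))
cv2.imwrite("pics/z11b.png",cv2.resize(im[v-35:v+30,u-50:u+40,::-1],None,fx=8,fy=8,interpolation=cv2.INTER_CUBIC))
print(robot.get_state()["time"])
```

```text
11.91302038481742 0.08013421131058546 32.6167
11.122765687255827 0.08012198227547321 32.8667
12.320223266400705 0.08014699579200393 33.1167
11.739575923288179 0.08013387816284415 33.3667
12.071858658219863 0.08011565372438523 33.6167
370 136
36.5167
```

View pics/z11.png

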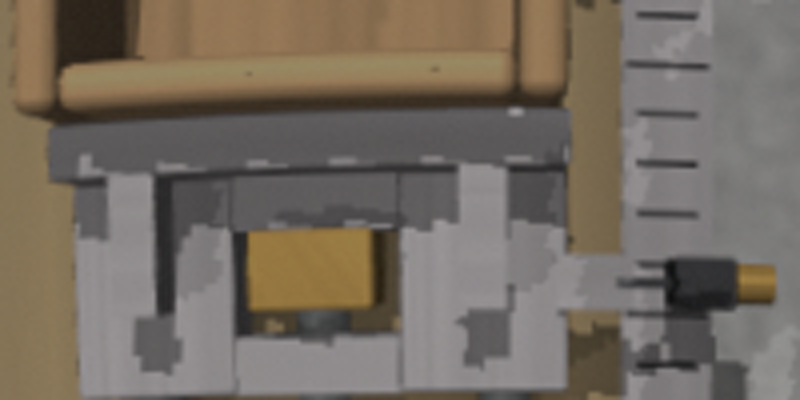

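View pics/z11b.png

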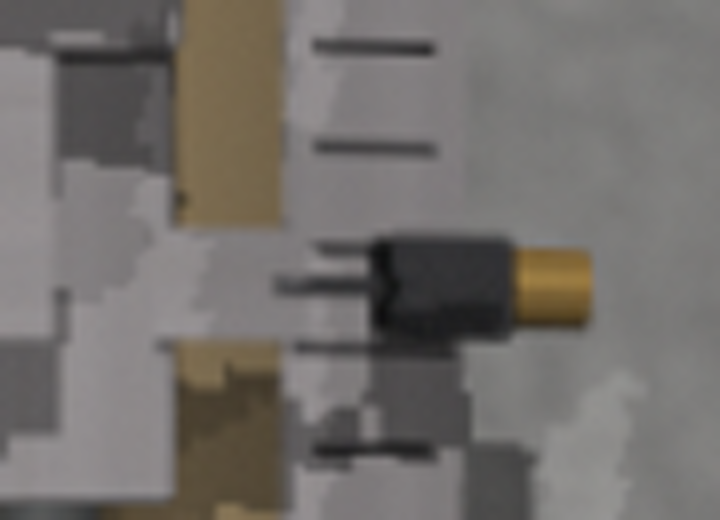

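The box is flush against the stop, the nut sits at the planter-side edge of its window, and the pointer (row 285) lines up with the marker centre (rows 287–288). I'm handing it in.

```bash
python3 -c "
from rig import robot
s=robot.get_state();print(s['time'],s['ee_pos'],s['force'])
robot.sign_off()"
```

```text
36.5167 [ 0.60123548 -0.18962371  0.15974982] [ 0.02450239 -0.92462154 -0.06915203]
the job is handed in; nothing more can be done
```

The job is handed in at 36.5 s of the 72 s allowed. My last checks agree that every step was met, but the simulator gave no verdict.

- **Winding past:** I turned the crank clockwise by its handle until the stop was about 8 mm past the marker.
- **Winding back:** I turned it counter-clockwise until the pointer measured y = −59.5 mm in the jig frame, against about −59.4 mm for the marker tip. The nut was at the planter-side edge of its window.
- **Pressing the box:** I slid the box along the channel with closed fingers and pressed for 1 s. The tool read 11–12 N, so with about 1.5 N of box friction the stop felt roughly 10 N.
- **Final check:** After I backed away, the last picture showed the pointer within about 0.3 mm of the marker. The box was flush with the stop, the nut was still at the planter-side edge, and the robot was clear of everything.

My early readings of the marker's place disagreed by a few millimetres because I mistook the pointer's dark end for the marker blade. Closer crops and the crank's turn count settled it before the final setting. I could not measure the nut's offset or the contact force at the stop directly.

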